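# Ready a spring-fed carton tray for refilling

## Robot

A 6-joint arm with a two-finger parallel gripper is mounted at the origin on the work surface. World frame = base frame: x ahead of the robot, y to its left, z up, the work surface at z = 0. Lengths are in m, angles in rad, forces in N, time in s.
With the tool pointing down it reaches from about 0.325 to 0.775 m from the base axis. Payload 9.3 kg.
Tool frame: the origin (TCP) lies midway between the tips of the shut fingers; the grasp point (between the pads) lies 19 mm behind it; z points along the fingers, y is the line along which they close (so a half turn about z gives the same grasp; the last joint's range is limited). The gripper opens to 85 mm and grips with 20 to 120 N. Pads are 22 mm wide; open, the fingers measure 114 mm over their backs; the gripper's body (76 mm by 85 mm) begins 54 mm behind the grasp point. The pads swing forward as they close: fully open they stand 13 mm farther back than shut.
Start: joints at [-1.359, 0.259, 0.021, 1.334, 0, 1.418], TCP at [0.196, -0.514, 0.195] pointing down, gripper open.
Joint ranges: [-3.04, 3.04], [-0.91, 1.82], [-1.04, 1.36], [-1.92, 1.95], [-1.52, 1.45], [-3.14, 3.14]. Speed limits (rad/s): [2.22, 2.22, 2.79, 3.14, 3.14, 3.14].

## Interface

Orientations are given as a 3x3 rotation matrix whose columns are the frame's x, y, z axes.
In Python, from station import sensors, optics, workorder gives the robot as it stands.
- The arm moves only by the tool move_arm, never from a script. Its argument "commands" is a list of rows, each an object with "dp": the shift along the tool's x, y, z scaled (see below), a list of three; "rotation": the turn, a rotation vector about the tool's x, y, z scaled (see below), a list of three. In form: [{"dp": [tx, ty, tz], "rotation": [rx, ry, rz]}, ...]. A call has 1 to 12 rows; each row shifts and turns the commanded pose from where the row before left it, along the tool's axes as they then stand; what a row does not reach is not made up. The controller multiplies each number of a shift by 6 cm and each number of a turn by 0.15 rad. A row lasts 1/8 s, in which the tool goes at most 62.5 mm and 10.7 degrees, less where a joint would pass 70% of its speed; a pose out of reach is approached as far as the arm can. A call with a number of a shift or a turn outside -1 to 1 is refused whole. A call with a gripper value outside its range is refused whole. "claw" is the opening, from 0 (shut) to 1 (fully open), set as the call begins (left out, the last holds). The fingers move at their own pace and stop on an object; the grip force is fixed at half the most. Time passes only in rows, so rows that do not move let the fingers close. It gives the time, the measured TCP pose, the force, the opening and the grip force at its end, in the units of the state.
- sensors.read_state(): the state, without advancing time (a new reading comes with each control period).
- optics.read_camera(name): name is "side" or "top"; returns the picture (420x560x3 uint8, blue, green, red); there is no depth.
- optics.get_calibration(name): a dict with "fov_y" (degrees; the focal length in pixels is half the picture's height over the tangent of half this angle, whatever the lens; pixels are square), "cx", "cy" (the principal point, pixels), "rvec" (rotation vector, rad) and "tvec" (3), from world to camera coordinates, as OpenCV has them. Camera axes: x right, y down, z forward; pixel columns grow to the right and rows downward; lengths in m; the calibration is good to about 2 mm. A picture is of the moment at which its call begins. get_calibration takes no time and is no camera call.
- workorder.hand_in(): hands the job in; it is judged then, once.
The state is a dict: "clock": time; "joints": joint angles; "dq": joint speeds; "joint_torque": joint torques, N m; "ee_pos": TCP position; "tool_rot": TCP orientation; "wrist_force": force on the tool from outside, world axes, zero at the start; "torque": the same for the moment, N m; "width": opening from 0.0 (shut) to 1.0 (fully open); "gripper_force": force on a finger pad.
Only numpy, scipy, OpenCV 4.12 (cv2) and the standard library are available. Lean on these libraries where they do the work, as an engineer would, in place of code of your own. Each camera call takes 0.05 s, during which the arm holds its last target. There are 200 camera calls.

## Task

The empty spring-fed carton tray is about to be refilled: swing its front keeper bar shut until it snaps into its catch, then pull the spring pusher back (it has an upright tab for this) until its pointer is level with the steel clip on the side rail. Finish while still holding the pusher there with the gripper, so that a helper can drop the cartons in; do not let the pusher snap forward, and leave the stocked tray and the other goods alone.

Things in the scene. Friction and masses are not known exactly. Their poses are not given: they have to be found in the camera images.
- tray: The empty tray, fixed to the counter: a grey plastic lane 280 mm long (its x axis), 86 mm wide (y), floor 8 mm up, side rails 3 mm thick and 26 mm high at y = +41 and -41 mm, front with a 16 mm lip at its -x end, 31 mm high cap at its +x end. Origin: centre of the underside, on the counter. At the front stand the hinge post (x -137, y +50 mm) and the catch post, 58 mm high (x -138, y -58 mm)
- tray_hinge (a point): point on the keeper bar's upright hinge axis, 50 mm above the counter. The bar is 7 mm thick, spans 46 to 54 mm above the counter, and its end roller is 90 mm from the axis. The catch's round nose stands 4 to 11 mm in front of the shut bar's end, 42 to 58 mm above the counter, and yields sideways. Above 60 mm nothing is in the way of a finger that pushes on the bar's tab
- tray_keeper (a joint): angle of the empty tray's steel keeper bar: 0 = shut across the front (bar runs from the hinge along the tray's -y), grows to 1.7 as its free end swings out; at 1.57 it points along the tray's -x. It starts at 0.7 to 1.5, stays where it is left, moves with under 1 N down to about 0.13, where its end meets the spring catch; about 5 to 12 N at the tab takes it past and it snaps home at its stop, 0
- tray_keeper_tab (a point): centre of the flat upright thumb tab on the keeper bar, 60 mm from the hinge axis and 69 mm above the counter; the tab is 22 mm wide along the bar, 6 mm thick and reaches 85 mm above the counter
- tray_pull (a joint): how far the empty tray's spring pusher has been pulled back from the front (m), along the tray's +x: 0 = home at the front, where it rests, end of travel 0.160. The spring pulls it forward with 4 N at 0, growing by 0.2 N per 10 mm, with 0.4 N of friction. Released, it flies forward
- tray_pusher: the empty tray's black pusher. Origin on the counter plane under the rear of its face plate, axes as the tray's. 58 mm behind (tray +x) stands its upright pull tab, 14 mm along the lane by 24 mm across, up to 101 mm above the counter, its top 5 mm a lip 18 by 28 mm. Ahead of the tab lie the 44 mm high spring drum and its cheeks, rear edge 15 mm from the tab's face, and the 62 mm high face plate
- tray_tab_grip (a point): point on the axis of the pull tab, 82 mm above the counter, a good height to hold it
- tray_pointer (a point): tip of the empty tray's pointer, a 3 mm wide black finger on the pusher's side by its face plate, 34 mm above the counter just inside the -y rail; it moves with the pusher and lies 52 mm ahead (tray -x) of the tab's axis
- mark: the steel clip on the -y rail of the empty tray, fixed: a 10 mm long saddle with an upright 3 mm thick fin, top 43 mm above the counter; the fin's centre is the mark. Origin on the rail's top edge under the fin, axes as the tray's. It stands 80 to 130 mm behind the pointer's home
- tray2: the second tray, of the same make, with three cartons in it and its bar shut; to be left alone. Origin and axes as the empty tray's. It lies parallel to the empty one within about 16 degrees, either nearer to the robot or farther, 160 to 200 mm between centre lines
- tray2_tab_grip (a point): the same point on the pull tab of the stocked tray's pusher, which is to be left alone
- tray2_keeper (a joint): keeper bar of the stocked tray, shut (0), to be left alone
- carton0: carton in the stocked tray, 72 by 28 by 82 mm high, 100 g; origin under its centre
- carton1: carton in the stocked tray, as carton0
- carton2: carton in the stocked tray, as carton0
- spare0: carton of the same kind standing on the counter behind the trays, waiting to be loaded; leave it
- spare1: another such carton standing on the counter behind the trays; leave it
- tin: food tin, 74 mm across, 110 mm high, standing to the right of the trays' fronts; leave it
- jar: glass jar with a steel cap, 66 mm across, 100 mm high, standing near the tin; leave it
- bowl: bowl, 130 mm across, 60 mm high, standing behind the trays near the spare cartons; leave it

How it is judged:
On the way, in this order (a step that is already met when the one before it is completed fails the run):
1. the keeper bar is snapped shut in its catch while the pusher is still at the front (value of joint tray_keeper below 0.04 rad and value of joint tray_pull below 0.02 m), for 0.2 s.
2. the pusher is pulled back to the mark and held by the gripper (x of tray_pointer in the frame of mark between -0.006 and 0.006 m and contact force between the fingers and tray_pusher above 2 N), for 0.3 s.
At the end, for the whole second after the job is handed in: The keeper bar is shut in its catch (below 0.04 rad), the pusher's pointer is within 6 mm of the clip's fin along the lane and still, and the gripper's fingers hold the pusher against its spring (more than 2 N on it) (all of step 2 and value of joint tray_keeper below 0.04 rad and velocity of joint tray_pull between -0.02 and 0.02 m/s); the arm keeps its last pose, push and grip.
It fails at once if the pusher snaps forward (velocity of joint tray_pull below -0.3 m/s).
It fails at once if the stocked tray is disturbed (distance of tray2_tab_grip from where it was at the start of the episode above 0.012 m or value of joint tray2_keeper above 0.1 rad or distance of any of carton0, carton1, carton2 from where it was at the start of the episode above 0.015 m).
It fails at once if another thing on the counter is shifted or knocked over (distance of any of spare0, spare1, tin, jar, bowl from where it was at the start of the episode above 0.02 m).
It also fails if it takes over 46 s, if anything falls off the work surface, if the arm or the gripper's body presses on something with over 40 N, if the wrist force passes 120 N, or if a joint passes its speed limit or range.

## Working session

There is one attempt and no reset: what is moved stays moved. The work goes in short steps, Python scripts to look and compute and a tool call to move; the robot and the scene stay as the last step left them, time stands still between calls to the robot, and variables do not carry over. Pictures are saved under pics/ and viewed, at most 10 in all, crops included, and the job is handed in when it is done.

Besides the shell and the picture viewer there is one more tool, called after "Request:" as name(argument=value, ...), one argument or row to a line, values as JSON. move_arm: Moves the arm, as the interface text tells. Its arguments: {"type":"object","properties":{"commands":{"type":"array"},"claw":{"type":"number"}},"required":["commands"]}

```bash
mkdir -p pics; ls
python3 - <<'E'
from station import sensors, optics
import cv2
for n in("top","side"):
    cv2.imwrite(f"pics/{n}0.png",cv2.resize(optics.read_camera(n),None,fx=1.42,fy=1.42,interpolation=cv2.INTER_CUBIC)); print(n,optics.get_calibration(n))
s=sensors.read_state();print(s)
E
```

```text
pics
top {'fov_y': 55.96995698983351, 'cx': 279.3181843716091, 'cy': 211.81293021463853, 'rvec': array([ 2.2036004 , -2.14148825,  0.04283341]), 'tvec': array([0.00286352, 0.52222186, 1.12273999])}
side {'fov_y': 56.456631397489915, 'cx': 276.4144720684144, 'cy': 210.7325675711072, 'rvec': array([ 0.50823363, -2.63674367,  1.2973835 ]), 'tvec': array([0.46838542, 0.19358263, 0.9212025 ])}
{'clock': 0.1, 'joints': array([-1.35861350e+00,  2.59136482e-01,  2.08453484e-02,  1.33371964e+00,
        1.04404186e-06,  1.41821777e+00]), 'dq': array([-0.0008707 ,  0.0005535 ,  0.00191709, -0.00090717,  0.00098578,
       -0.0003562 ]), 'joint_torque': array([ 8.36681575e-03, -5.56689334e+01,  3.45074522e+01,  1.14770973e-02,
        5.12549832e-06,  8.04377919e-06]), 'ee_pos': array([ 0.19614286, -0.51351696,  0.19482937]), 'tool_rot': array([[ 9.34208933e-01,  3.56726231e-01, -2.54735202e-04],
       [ 3.56726274e-01, -9.34208197e-01,  1.18743228e-03],
       [ 1.85612530e-04, -1.20018059e-03, -9.99999263e-01]]), 'wrist_force': array([-0.07309131,  0.67588744, -0.01357088]), 'torque': array([0.01593334, 0.03388912, 0.01698674]), 'gripper_force': 0.0, 'width': 0.9979074943402804}
```

View pics/top0.png

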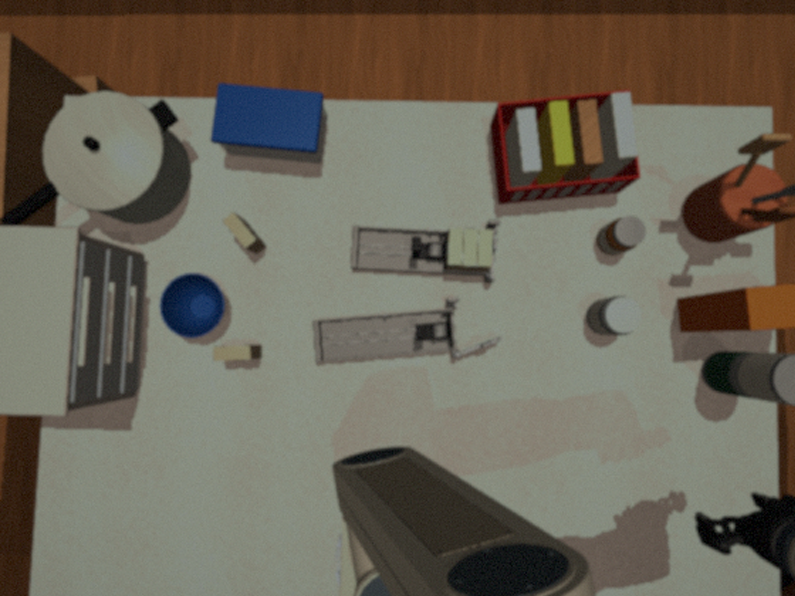

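View pics/side0.png

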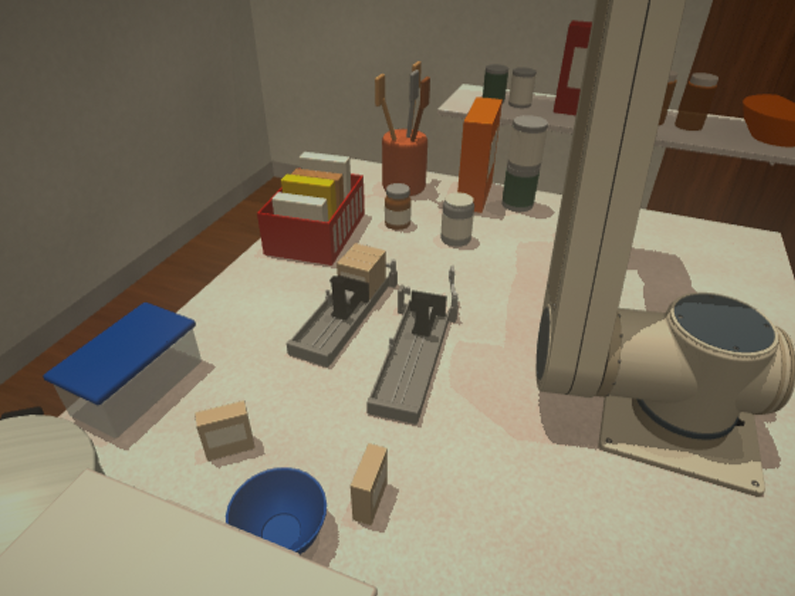

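The top view shows the empty tray at about (318–455, 310–360), with its front on the right and the bar open at (455–498, 345). The stocked tray is farther out. I'll enlarge both views.

```bash
cat > h.py <<'E'
from station import sensors, optics
import cv2, numpy as np
def cal(n):
    c=optics.get_calibration(n); f=210/np.tan(np.radians(c["fov_y"])/2)
    K=np.array([[f,0,c["cx"]],[0,f,c["cy"]],[0,0,1]]); return K,c["rvec"],c["tvec"]
def proj(n,P):
    K,r,t=cal(n); return cv2.projectPoints(np.atleast_2d(np.array(P,float)),r,t,K,None)[0][:,0]
def back(n,uv,z):
    K,r,t=cal(n); R=cv2.Rodrigues(r)[0]; d=R.T@np.linalg.inv(K)@[*uv,1]; c=-R.T@t; return c+d*(z-c[2])/d[2]
def crop(n,x,y,w,h,s,fn,pts=None,img=None):
    im=optics.read_camera(n) if img is None else img
    o=cv2.resize(im[y:y+h,x:x+w],None,fx=s,fy=s,interpolation=cv2.INTER_CUBIC)
    if pts is not None:
        for p in proj(n,pts): cv2.circle(o,(int((p[0]-x+.5)*s),int((p[1]-y+.5)*s)),2,(0,0,255),-1)
    for k in range((-x)%10,w,10): cv2.line(o,(int((k+.5)*s),0),(int((k+.5)*s),6),(255,0,0),1)
    for k in range((-y)%10,h,10): cv2.line(o,(0,int((k+.5)*s)),(6,int((k+.5)*s)),(255,0,0),1)
    cv2.imwrite(fn,o)
E
python3 - <<'E'
from h import *
crop("top",215,200,150,65,5,"pics/a.png"); crop("side",250,180,90,120,5,"pics/b.png")
E
```

```text
(no output)
```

View pics/a.png

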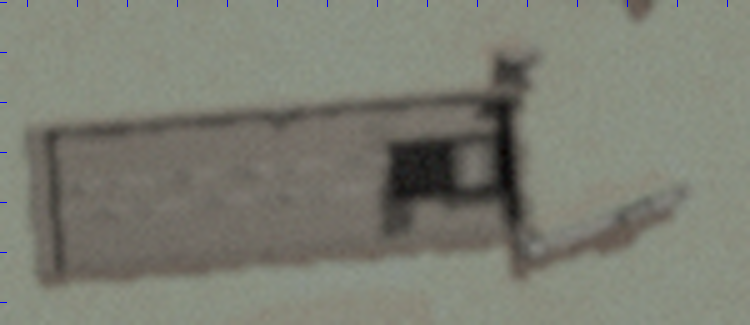

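View pics/b.png

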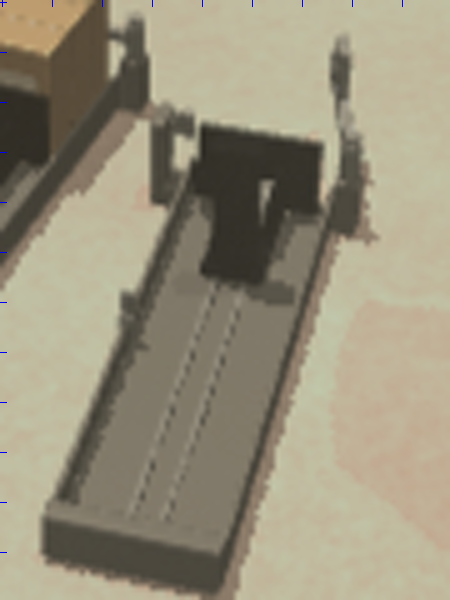

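The crops show the cap corners, the hinge at about (533,243) in crop a, the bar tip at (685,190) and the fin at (128,295) in crop b. I'll fit the tray pose from these.

```bash
cat > fit.py <<'E'
from h import *
from scipy.optimize import least_squares
A=lambda u,v:(215+u/5-.5,200+v/5-.5); B=lambda u,v:(250+u/5-.5,180+v/5-.5)
obs=[("top",A(28,131),(140,-43,31)),("top",A(42,284),(140,43,31)),("top",A(533,243),(-137,50,56)),("top",A(508,68),(-138,-58,58)),
("side",B(45,517),(140,-43,31)),("side",B(220,553),(140,43,31)),("side",B(218,590),(140,43,0)),("side",B(44,548),(140,-43,0)),("side",B(348,135),(-137,50,56))]
def T(p,q):
    q=np.atleast_2d(q)/1000.; c,s=np.cos(p[2]),np.sin(p[2])
    return np.c_[p[0]+c*q[:,0]-s*q[:,1],p[1]+s*q[:,0]+c*q[:,1],q[:,2]]
def res(p): return np.ravel([proj(n,T(p,q))[0]-uv for n,uv,q in obs])
r=least_squares(res,[.45,-.03,1.57],loss="soft_l1"); p=r.x
if __name__=="__main__":
    print(p,np.degrees(p[2]));print(res(p).reshape(-1,2).round(1))
    inv=lambda w:(np.array([[np.cos(p[2]),np.sin(p[2])],[-np.sin(p[2]),np.cos(p[2])]])@(np.array(w)[:2]-p[:2])*1000).round(1)
    print("fin side",inv(back("side",B(128,293),.043)),"fin top",inv(back("top",A(279,118),.040)))
    h=inv(back("top",A(533,243),.054));t=inv(back("top",A(687,190),.054));print("hinge,tip",h,t,"ang",np.arctan2(-(t-h)[0],-(t-h)[1]))
    print("pull tab rear top",inv(back("top",A(388,170),.101)),"side",inv(back("side",B(228,280),.060)))
    print("plate top",inv(back("top",A(505,160),.062)))
    np.save("p.npy",p)
E
python3 fit.py
```

```text
[0.45120511 0.04094757 1.69417496] 97.0690748208382
[[ 0.1 -0. ]
 [-0.2 -0.5]
 [-0.3  1.3]
 [ 1.2 -2.6]
 [-0.6 -1.1]
 [ 0.8 -0.9]
 [ 0.7  0.7]
 [-0.1  1.7]
 [-0.4  2.6]]
fin side [ -3.6 -39.7] fin top [ -3.8 -36.4]
hinge,tip [-138.2   46.6] [-225.9   25.4] ang 1.333613204676055
pull tab rear top [-61.9  -0.5] side [-7.7 11.3]
plate top [-126.9   -0.5]
```

Request:
move_arm(
  commands=[
    {"dp":[0,0,0],"rotation":[0,0,0.8]},
    {"dp":[0,0,0],"rotation":[0,0,0.8]},
    {"dp":[0.5,-0.64,0],"rotation":[0,0,0]},
    {"dp":[0.5,-0.64,0],"rotation":[0,0,0]},
    {"dp":[0.5,-0.64,0],"rotation":[0,0,0]},
    {"dp":[0.5,-0.64,0],"rotation":[0,0,0]},
    {"dp":[0.5,-0.64,0],"rotation":[0,0,0]},
    {"dp":[0.5,-0.64,0],"rotation":[0,0,0]},
    {"dp":[0.5,-0.64,0],"rotation":[0,0,0]},
    {"dp":[0.5,-0.64,0],"rotation":[0,0,0]},
    {"dp":[0,0,0],"rotation":[0,0,0]},
  ],
  claw=0,
)

```text
clock: 1.58
ee_pos: [0.397, -0.1766, 0.1954]
tool_rot: [[0.992, 0.129, 0.0], [0.129, -0.992, 0.0], [0.0, -0.0, -1.0]]
wrist_force: [-0.0, -0.1, 0.3]
width: 0.003
gripper_force: 0.0
```

```bash
cat >> h.py <<'E'
def st(tgt=None):
    p=np.load("p.npy"); s=sensors.read_state(); e=s["ee_pos"]; c,n=np.cos(p[2]),np.sin(p[2]); M=np.array([[c,n],[-n,c]])
    l=M@(e[:2]-p[:2])*1000; y=s["tool_rot"][:,1]
    print("t",round(s["clock"],2),"tray xyz",l.round(1),round(e[2]*1000,1),"yaw err",round(float(np.degrees(np.arctan2(*(M@y[:2])[::-1]))),1),"F",(M@s["wrist_force"][:2]).round(1),round(s["wrist_force"][2],1),"w",round(s["width"],3),"gf",round(s["gripper_force"],1))
    return l
E
python3 -c "
from h import *
st();print(sensors.read_state()['tool_rot'].round(3))"
```

```text
t 1.57 tray xyz [-209.2   80.5] 195.4 yaw err -179.7 F [-0.1  0. ] 0.3 w 0.003 gf 0.0
[[ 0.992  0.129  0.   ]
 [ 0.129 -0.992  0.   ]
 [ 0.    -0.    -1.   ]]
```

Request:
move_arm(
  commands=[
    {"dp":[0,0,0.54],"rotation":[0,0,0]},
    {"dp":[0,0,0.54],"rotation":[0,0,0]},
    {"dp":[0,0,0.54],"rotation":[0,0,0]},
    {"dp":[0,0,0.54],"rotation":[0,0,0]},
    {"dp":[0,0,0],"rotation":[0,0,0]},
    {"dp":[0.25,0,0],"rotation":[0,0,0]},
    {"dp":[0,0,0],"rotation":[0,0,0]},
  ],
)

```text
clock: 2.45
ee_pos: [0.4129, -0.1781, 0.0671]
tool_rot: [[0.992, 0.125, 0.002], [0.125, -0.992, -0.001], [0.002, 0.002, -1.0]]
wrist_force: [0.0, -0.4, 0.7]
width: 0.003
gripper_force: 0.0
```

```bash
python3 -c "
from h import *
st();crop('side',290,120,110,120,5,'pics/c.png')"
```

```text
t 2.45 tray xyz [-212.6   65. ] 67.1 yaw err -179.9 F [-0.4  0. ] 0.7 w 0.003 gf 0.0
```

View pics/c.png

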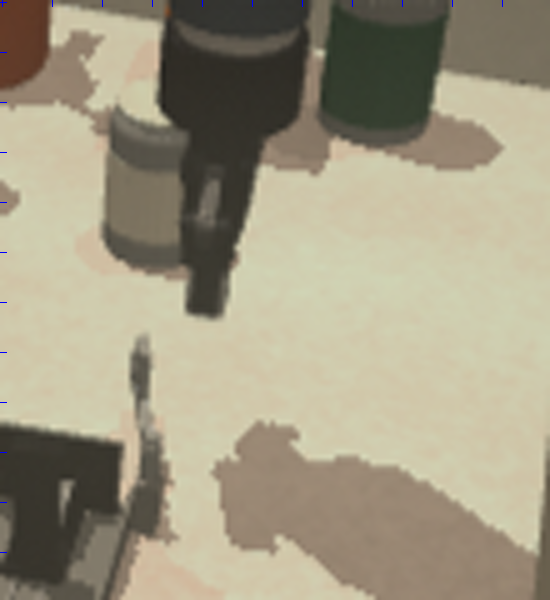

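Finger tip at crop (205,315), beside and in front of the bar's tab at (140,370), which agrees with the fit. Now the sweep.

Request:
move_arm(
  commands=[
    {"dp":[0.23,-0.13,0],"rotation":[0,0,0]},
    {"dp":[0.14,-0.06,0],"rotation":[0,0,0]},
    {"dp":[0.14,-0.06,0],"rotation":[0,0,0]},
    {"dp":[0.14,-0.05,0],"rotation":[0,0,0]},
    {"dp":[0.14,-0.05,0],"rotation":[0,0,0]},
    {"dp":[0.12,-0.1,0],"rotation":[0,0,0]},
    {"dp":[0.12,-0.1,0],"rotation":[0,0,0]},
    {"dp":[0.08,-0.13,0],"rotation":[0,0,0]},
    {"dp":[0.08,-0.13,0],"rotation":[0,0,0]},
    {"dp":[0,0,0],"rotation":[0,0,0]},
  ],
)

```text
clock: 3.75
ee_pos: [0.4759, -0.1195, 0.0658]
tool_rot: [[0.992, 0.125, -0.0], [0.125, -0.992, 0.0], [-0.0, -0.0, -1.0]]
wrist_force: [-0.1, 0.3, -0.1]
width: 0.002
gripper_force: 0.0
```

```bash
python3 -c "
from h import *
st();crop('side',260,140,110,120,5,'pics/d.png')"
```

```text
t 3.75 tray xyz [-162.2   -4.8] 65.8 yaw err -179.9 F [0.3 0. ] -0.1 w 0.002 gf 0.0
```

View pics/d.png

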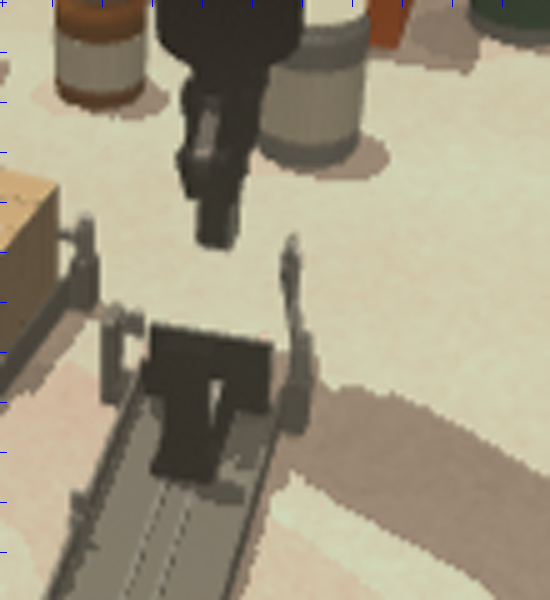

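The bar is still open at crop (290,270), so the finger missed it. I'll check the projections.

```bash
python3 -c "
from h import *
from fit import T
p=np.load('p.npy')
e=sensors.read_state()['ee_pos']
a=1.33
pts=np.r_[[e],T(p,[[-137-60*np.sin(a),50-60*np.cos(a),69],[-137-60*np.sin(a),50-60*np.cos(a),85],[-137,50,54],[-137-90*np.sin(a),50-90*np.cos(a),54],[-138,-58,58],[-3.6,-41,43]])]
print((5*(proj('side',pts)-[260,140]+.5)).round(), (proj('top',pts)).round(1))
i=optics.read_camera('side');j=optics.read_camera('top')
crop('side',260,150,110,60,5,'pics/e1.png',pts,i);crop('top',290,190,110,60,5,'pics/e2.png',pts,j)
cv2.imwrite('pics/e.png',np.vstack([cv2.imread('pics/e1.png'),cv2.imread('pics/e2.png')]))
"
```

```text
[[210. 293.]
 [290. 267.]
 [292. 243.]
 [296. 351.]
 [285. 258.]
 [107. 314.]
 [ 76. 493.]] [[328.4 228.7]
 [342.  242.3]
 [342.7 242.3]
 [320.8 249.4]
 [351.5 238.7]
 [317.3 210.5]
 [270.  221.4]]
```

View pics/e.png

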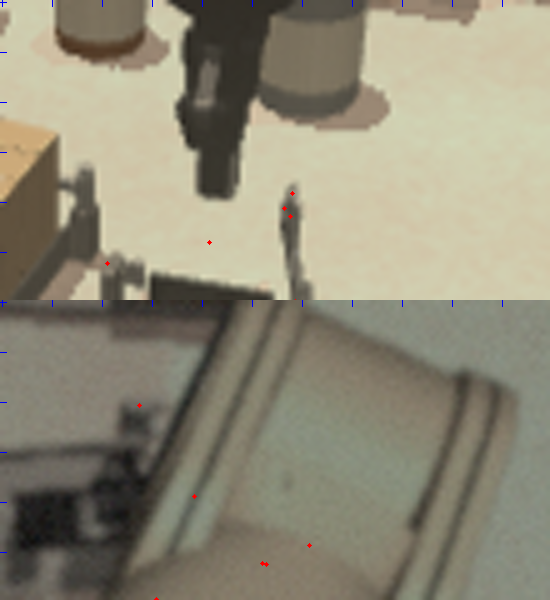

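Run:
```python
from h import *
e=np.array([.19614,-.5135,.1948]);x=np.array([.934,.357,0]);y=np.array([.357,-.934,0])
for z in (.013,.043):
  print(z,[(proj('top',e+[0,0,z]+k*y+m*x)[0]*1.42).round().tolist() for k in(-.057,.057) for m in (-.011,.011)])
im=cv2.imread('pics/top0.png',0)[480:596,680:795]
print('\n'.join(''.join('#' if v<45 else '.' for v in r[::2]) for r in im[::3]))
```

```text
0.013 [[683.0, 519.0], [678.0, 506.0], [749.0, 496.0], [744.0, 483.0]]
0.043 [[692.0, 526.0], [687.0, 512.0], [761.0, 502.0], [755.0, 488.0]]
..................................................####....
..................................................####....
...................................................###....
...................................................###....
...................................................###....
.....................................###...........######.
.....................................########.#...########
......................................####################
......................................####################
........................................##################
.........................................#################
.....................................#####################
.........###....................##########################
.........######......#####################################
.........################..###############################
.........#########...###....##############################
.........#####
[... 642 characters left out ...]
......................................###########..
...............................................#########..
..................................................######..
...................................................#####..
...................................................######.
...................................................#######
...................................................#######
...................................................#######
...................................................#######
...................................................#######
...................................................#######
...................................................#######
```

The tips stand about 30 mm higher than the reported TCP in both views, so the finger passed over the tab. I'll go back, lower it and check again.

Request:
move_arm(
  commands=[
    {"dp":[-0.44,0.28,0],"rotation":[0,0,0]},
    {"dp":[-0.44,0.28,0],"rotation":[0,0,0]},
    {"dp":[-0.44,0.28,0],"rotation":[0,0,0]},
    {"dp":[0,0,0.24],"rotation":[0,0,0]},
    {"dp":[0,0,0.24],"rotation":[0,0,0]},
    {"dp":[0,0,0],"rotation":[0,0,0]},
  ],
)

```text
clock: 4.65
ee_pos: [0.4027, -0.18, 0.0364]
tool_rot: [[0.992, 0.124, -0.001], [0.124, -0.992, 0.001], [-0.001, -0.001, -1.0]]
wrist_force: [0.4, -0.1, -0.5]
width: -0.002
gripper_force: 0.0
```

Run:
```python
from h import *
from fit import T
st();e=sensors.read_state()['ee_pos'];p=np.load('p.npy')
im=cv2.cvtColor(optics.read_camera('side'),cv2.COLOR_BGR2GRAY)
print(proj('side',[e,e+[0,0,.03],T(p,[-195,36,69])[0]]).round(1))
x,y=300,165
print('\n'.join(str(y+k)+' '+''.join('#' if v<65 else '.' for v in r) for k,r in enumerate(im[y:y+55,x:x+60])))
```

```text
t 4.65 tray xyz [-213.3   75.3] 36.4 yaw err -180.0 F [-0.1 -0.4] -0.5 w -0.002 gf 0.0
[[331.1 200.5]
 [332.1 192.1]
 [317.6 192.9]]
165 .............................#####...######.................
166 .............................#####...#####..................
167 ..............................###....#####..................
168 ..............................###....#####..................
169 .............................####....#####..................
170 .............................###.....#####..................
171 .............................###.....####...................
172 .............................###....#####...................
173 ....................................#####...................
174 ..............................#........##...................
175 .............................##.....####....................
176 .............................###....####....................
177 .............................##########.....................
178 .............................##########.....................
179 .............................##########..............
[... 1907 characters left out ...]
####..............................................
210 ##############..............................................
211 ##############..............................................
212 #############...............................................
213 #############...............................................
214 #############...............................................
215 #############...............................................
216 ##...########...............................................
217 ##...########...............................................
218 ##..#########...............................................
219 ##..#########...............................................
```

Request:
move_arm(
  commands=[
    {"dp":[0.2,-0.07,0],"rotation":[0,0,0]},
    {"dp":[0.2,-0.07,0],"rotation":[0,0,0]},
    {"dp":[0.14,-0.06,0],"rotation":[0,0,0]},
    {"dp":[0.14,-0.06,0],"rotation":[0,0,0]},
    {"dp":[0.14,-0.05,0],"rotation":[0,0,0]},
    {"dp":[0.14,-0.05,0],"rotation":[0,0,0]},
    {"dp":[0,0,0],"rotation":[0,0,0]},
  ],
)

```text
clock: 5.58
ee_pos: [0.4585, -0.1512, 0.0369]
tool_rot: [[0.992, 0.125, 0.0], [0.125, -0.992, -0.0], [0.0, 0.0, -1.0]]
wrist_force: [-0.8, 0.3, 1.0]
width: -0.002
gripper_force: 0.0
```

```bash
python3 -c "
from h import *
st();crop('side',260,150,110,90,6,'pics/f.png')"
```

```text
t 5.58 tray xyz [-191.5   16.4] 36.9 yaw err -179.9 F [0.4 0.8] 1.0 w -0.002 gf 0.0
```

View pics/f.png

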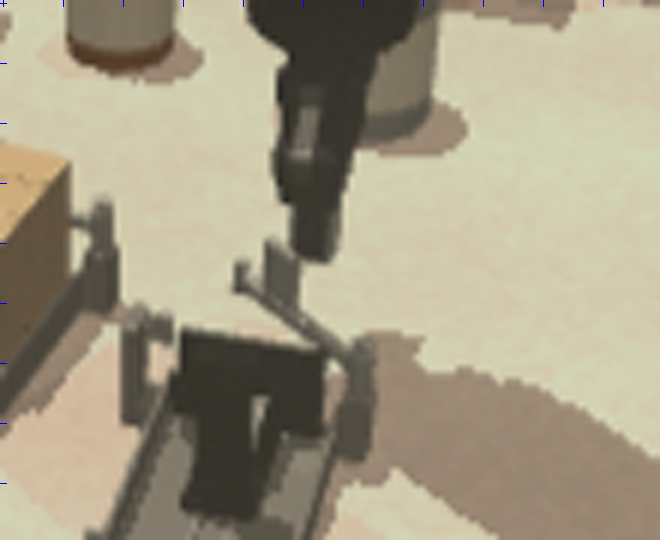

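The bar is moving: the finger (crop 315,255) rests on the tab (280,270), at about 0.75 rad. Continuing.

Request:
move_arm(
  commands=[
    {"dp":[0.12,-0.1,0],"rotation":[0,0,0]},
    {"dp":[0.12,-0.1,0],"rotation":[0,0,0]},
    {"dp":[0.09,-0.135,0],"rotation":[0,0,0]},
    {"dp":[0.09,-0.135,0],"rotation":[0,0,0]},
    {"dp":[0.02,-0.05,0],"rotation":[0,0,0]},
    {"dp":[0.02,-0.05,0],"rotation":[0,0,0]},
    {"dp":[0,0,0],"rotation":[0,0,0]},
  ],
)

```text
clock: 6.5
ee_pos: [0.4813, -0.1135, 0.037]
tool_rot: [[0.992, 0.125, 0.0], [0.125, -0.992, 0.0], [0.0, -0.0, -1.0]]
wrist_force: [1.1, 0.7, 0.7]
width: 0.001
gripper_force: 0.0
```

```bash
python3 -c "
from h import *
st()"
```

```text
t 6.5 tray xyz [-156.9  -10.8] 37.0 yaw err -179.9 F [ 0.5 -1.1] 0.7 w 0.001 gf 0.0
```

Request:
move_arm(
  commands=[
    {"dp":[0,-0.05,0],"rotation":[0,0,0]},
    {"dp":[0,-0.05,0],"rotation":[0,0,0]},
    {"dp":[0,0,0],"rotation":[0,0,0]},
  ],
)

```text
clock: 6.88
ee_pos: [0.4812, -0.1118, 0.0373]
tool_rot: [[0.992, 0.122, 0.001], [0.122, -0.992, -0.008], [-0.0, 0.008, -1.0]]
wrist_force: [-0.1, -21.4, -5.6]
width: 0.003
gripper_force: 10.0
```

```bash
python3 -c "
from h import *
st()"
```

```text
t 6.88 tray xyz [-155.3  -10.9] 37.3 yaw err 180.0 F [-21.2   2.7] -5.6 w 0.003 gf 10.0
```

```bash
python3 -c "
from h import *
st();crop('side',250,150,100,90,6,'pics/g.png')"
```

```text
t 6.88 tray xyz [-155.3  -10.9] 37.3 yaw err 180.0 F [-21.2   2.7] -5.6 w 0.003 gf 10.0
```

View pics/g.png

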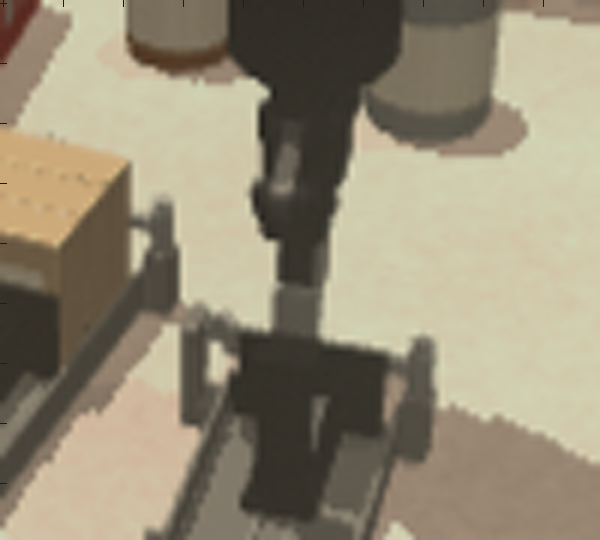

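Run:
```python
from h import *
from fit import T
p=np.load('p.npy')
for a in (0,.13,.2):
  u=np.array([-np.sin(a),-np.cos(a)]);h=np.array([-137,50])
  print(a,(6*(proj('side',T(p,[[*(h+r*u),z] for r,z in((49,85),(71,85),(90,54),(82,54))]))-[250,150]+.5)).round().tolist())
print((6*(proj('side',T(p,[[-137,50,56],[-138,-58,58]]))-[250,150]+.5)).round())
```

```text
0 [[314.0, 291.0], [267.0, 283.0], [225.0, 331.0], [242.0, 333.0]]
0.13 [[318.0, 283.0], [273.0, 272.0], [233.0, 317.0], [248.0, 321.0]]
0.2 [[320.0, 279.0], [277.0, 267.0], [238.0, 310.0], [253.0, 314.0]]
[[415. 358.]
 [189. 317.]]
```

The tab top at crop (275–322, 288) agrees with the bar being shut at angle 0, and the 21 N reaction shows it is on its stop. I'll back off and move over the pull tab.

Request:
move_arm(
  commands=[
    {"dp":[0,0.3,0],"rotation":[0,0,0]},
    {"dp":[0,0,-0.5],"rotation":[0,0,0]},
    {"dp":[0,0,-0.5],"rotation":[0,0,0]},
    {"dp":[0,0,-0.5],"rotation":[0,0,0]},
    {"dp":[0,0,0],"rotation":[0,0,0]},
  ],
)

```text
clock: 7.55
ee_pos: [0.4838, -0.1265, 0.129]
tool_rot: [[0.992, 0.124, 0.004], [0.124, -0.992, -0.001], [0.004, 0.001, -1.0]]
wrist_force: [0.5, -0.2, -0.5]
width: 0.0
gripper_force: 0.0
```

Request:
move_arm(
  commands=[
    {"dp":[-0.06,-0.57,0],"rotation":[0,0,0]},
    {"dp":[-0.06,-0.57,0],"rotation":[0,0,0]},
    {"dp":[-0.06,-0.57,0],"rotation":[0,0,0]},
    {"dp":[0,0,0],"rotation":[0,0,0]},
    {"dp":[0,0,0],"rotation":[0,0,0]},
  ],
  claw=0.6,
)

```text
clock: 8.18
ee_pos: [0.4591, -0.0256, 0.1265]
tool_rot: [[0.992, 0.125, -0.0], [0.125, -0.992, 0.0], [-0.0, -0.0, -1.0]]
wrist_force: [0.8, 0.2, 0.4]
width: 0.601
gripper_force: 0.0
```

```bash
python3 -c "
from h import *
from fit import T
p=np.load('p.npy')
l=st(); im=optics.read_camera('side')
z=sensors.read_state()['ee_pos'][2]*1000
pts=T(p,[[*l,z],[*l,z+30],[-71,0,101],[-123,-39,34],[-3.6,-41,43],[-137,-10,85]])
print((5*(proj('side',pts)-[230,120]+.5)).round().tolist())
crop('side',230,120,130,120,5,'pics/i.png',None,im)"
```

```text
t 8.18 tray xyz [-67.    0.3] 126.5 yaw err -179.9 F [ 0.1 -0.9] 0.4 w 0.601 gf 0.0
[[337.0, 403.0], [339.0, 355.0], [336.0, 439.0], [283.0, 469.0], [226.0, 593.0], [342.0, 389.0]]
```

View pics/i.png

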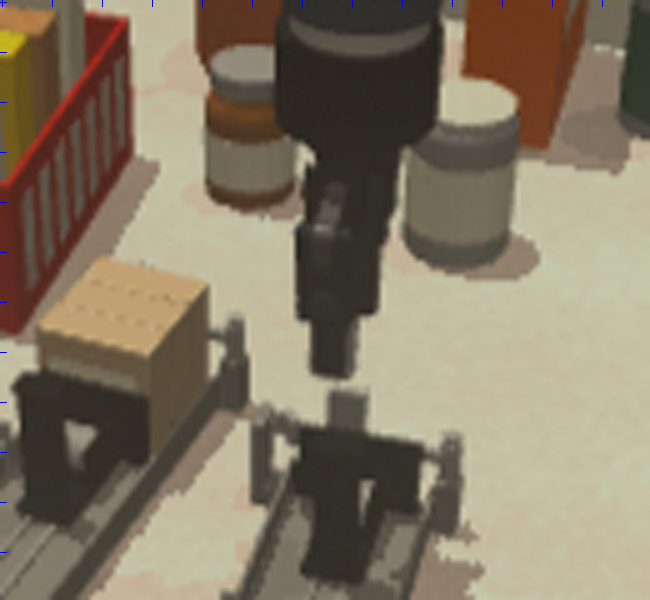

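The bar is shut: tab at (347,410), bar running between the posts at (260,430) and (450,445). The gripper is over the pusher tab at (340,440). Lowering.

Request:
move_arm(
  commands=[
    {"dp":[0.01,0,0.38],"rotation":[0,0,0]},
    {"dp":[0,0,0.38],"rotation":[0,0,0]},
    {"dp":[0,0,0.38],"rotation":[0,0,0]},
    {"dp":[0,0,0.38],"rotation":[0,0,0]},
    {"dp":[0,0,0],"rotation":[0,0,0]},
  ],
)

```text
clock: 8.85
ee_pos: [0.4587, -0.0259, 0.0344]
tool_rot: [[0.992, 0.123, -0.003], [0.123, -0.992, 0.001], [-0.003, -0.001, -1.0]]
wrist_force: [0.3, -0.4, 0.6]
width: 0.598
gripper_force: 0.0
```

Request:
move_arm(
  commands=[
    {"dp":[0,0,0],"rotation":[0,0,0]},
    {"dp":[0,0,0],"rotation":[0,0,0]},
    {"dp":[0,0,0],"rotation":[0,0,0]},
    {"dp":[0,0,0],"rotation":[0,0,0]},
  ],
  claw=0,
)

```text
clock: 9.35
ee_pos: [0.4605, -0.0262, 0.0369]
tool_rot: [[0.992, 0.124, 0.002], [0.124, -0.992, -0.002], [0.002, 0.002, -1.0]]
wrist_force: [-0.5, -4.8, 6.9]
width: 0.191
gripper_force: 58.5
```

```bash
python3 -c "
from h import *
st()"
```

```text
t 9.35 tray xyz [-67.8  -1. ] 36.9 yaw err -179.9 F [-4.7  1.1] 6.9 w 0.191 gf 58.5
```

Gripped, with about 5 N of spring load on the wrist. Pulling 108 mm.

Request:
move_arm(
  commands=[
    {"dp":[0,-0.1,0],"rotation":[0,0,0]},
    {"dp":[0,-0.2,0],"rotation":[0,0,0]},
    {"dp":[0,-0.2,0],"rotation":[0,0,0]},
    {"dp":[0,-0.2,0],"rotation":[0,0,0]},
    {"dp":[0,-0.2,0],"rotation":[0,0,0]},
    {"dp":[0,-0.2,0],"rotation":[0,0,0]},
    {"dp":[0,-0.2,0],"rotation":[0,0,0]},
    {"dp":[0,-0.2,0],"rotation":[0,0,0]},
    {"dp":[0,-0.2,0],"rotation":[0,0,0]},
    {"dp":[0,-0.1,0],"rotation":[0,0,0]},
    {"dp":[0,0,0],"rotation":[0,0,0]},
    {"dp":[0,0,0],"rotation":[0,0,0]},
  ],
)

```text
clock: 10.85
ee_pos: [0.4484, 0.0812, 0.037]
tool_rot: [[0.992, 0.124, 0.004], [0.124, -0.992, -0.001], [0.004, 0.002, -1.0]]
wrist_force: [5.0, -5.4, 2.2]
width: 0.194
gripper_force: 58.5
```

Run:
```python
from h import *
from fit import T
p=np.load('p.npy')
l=st()
im=np.mean([cv2.cvtColor(optics.read_camera('side'),cv2.COLOR_BGR2GRAY).astype(float) for _ in range(4)],0)
cv2.imwrite('pics/gray.png',im)
print(proj('side',T(p,[[-3.6,-41,43],[-3.6,-41,26],[l[0]-52,-38,34],[l[0]-58,0,62]])).round(1).tolist())
x,y=258,212
print('    '+' '.join(f'{k:3d}' for k in range(x,x+36)))
for k in range(y,y+36): print(k,' '.join(f'{int(v):3d}' for v in im[k,x:x+36]))
```

```text
t 10.85 tray xyz [40.3 -2.1] 37.0 yaw err -179.9 F [-5.9 -4.3] 2.2 w 0.194 gf 58.5
[[274.6, 238.0], [274.6, 242.9], [276.5, 238.8], [291.6, 231.7]]
    258 259 260 261 262 263 264 265 266 267 268 269 270 271 272 273 274 275 276 277 278 279 280 281 282 283 284 285 286 287 288 289 290 291 292 293
212  44  70  92  63  60  60  62  81 115 121 120 122 126 171 182 183 181 183 185 178  52  46  43  42  43  43  43  43  43  43  43  44  43  43  44  42
213  77  95  68  60  60  61  74 113 120 120 120 121 127 183 181 181 181 183 183 149  44  44  43  43  42  42  43  43  43  44  43  44  44  44  44  45
214 109  71  61  61  61  64  94 122 123 121 120 126 172 183 182 180 182 184 182 138  44  44  44  43  43  43  43  43  44  44  44  44  43  45  47  47
215  85  61  61  61  64  92 118 123 124 121 126 171 182 182 182 182 183 183 179 136  43  43  45  44  42  43  43  44  44  44  44  44  43  45  47  47
216  64  61  61  62  84 116 122 122 123 122 129 183 183 182 182 182 181 182 179 137  44  43  46  44  49  53  53  49  46  44  45  44  43  45  45  45
217  61  61  62  75 115 121 121 122 123 128 172 182 182 183 182 
[... 3941 characters left out ...]
89 188 188 188 187 190 190 189 188 186 187 189 189 186 155  96  86  80  74  56  45  54  67  51  46  46  47  46  46  54  78  62  49  87 109
245 189 188 188 187 187 187 188 188 188 187 185 185 187 188 185 155 104  78  72  73  73  82  71  74  51  46  46  46  46  46  54  78  62  49  87 101
246 190 189 189 189 189 188 187 185 187 188 187 187 186 186 184 163 103  68  72  72  79 107 103  76  51  46  47  46  47  47  59  79  62  52 101  99
247 187 189 191 188 188 188 187 186 187 188 188 188 187 186 182 142  90  65  72  77 103  86  85  75  57  60  50  50  46  48  68  77  52  49  86  93[ WARN:0@1.771] global loadsave.cpp:1063 imwrite_ Unsupported depth image for selected encoder is fallbacked to CV_8U.
```

Run:
```python
from h import *
p=np.load('p.npy'); c,s=np.cos(p[2]),np.sin(p[2])
def inv(uv,z): return (np.array([[c,s],[-s,c]])@(back('side',uv,z)[:2]-p[:2])*1000).round(1)
print('corner top now',inv((275.6,228),.062),'home',inv((290.1,204.5),.062))
print('bottom now z8,10',inv((280.5,244.6),.008),inv((280.5,244.6),.010))
b=cv2.imread('pics/b.png',0); im=b[2::5,2::5]
x,y=288,200
print('    '+' '.join(f'{k:3d}' for k in range(x-4,x+30)))
for k in range(y,y+40): print(k,' '.join(f'{int(v):3d}' for v in im[k-180,x-4-250:x+30-250]))
```

```text
corner top now [-21.  -43.1] home [-129.3  -29.7]
bottom now z8,10 [-20.4 -29.1] [-18.3 -28.6]
    284 285 286 287 288 289 290 291 292 293 294 295 296 297 298 299 300 301 302 303 304 305 306 307 308 309 310 311 312 313 314 315 316 317
200 174 184 184 184 184 184 184 186 186 185 186 185 186 185 185 185 184 185 186 186 187 186 186 187 186 186 186 185 183 183 184 187 180 100
201 137 178 183 169 177 186 187 188 187 186 186 188 188 186 186 184 186 185 186 186 187 186 186 186 186 186 186 186 184 185 184 185 179 107
202 100 138 129 147 152 184 186 186 187 186 185 183 184 184 185 185 186 187 186 186 187 187 188 187 186 186 186 186 185 186 187 185 180 117
203  89  92  84  98 108 184 185 186 186 183 183 183 184 183 185 186 187 188 187 187 187 186 188 187 188 186 186 186 187 187 188 187 182 128
204  89  79  76  78  92 182 134 135 157 155 185 185 186 186 185 186 188 187 188 186 184 185 187 188 187 189 189 189 189 187 188 188 184 151
205  74  78  77  79  86 150  70  71  86  87 106 114 117 135 157 159 188 187 186 186 187 186 186 186 188 189 189 190 188 187 186 187 184 154
206  86  98  93  79  85 1
[... 4034 characters left out ...]

235 119 114 112 112 112 111 100  71  72  65  52  51  49  49  49  48  51  50  56  89 121 120 121 120 120 121 117 106  69 109 128 134 186 186
236 114 112 112 112 112 111 111 106 108  83  73  73  71  63  67  58  52  53  66  86  95  94  96 120 120 121 116  84  79 124 128 136 186 187
237 118 112 112 112 112 112 112 114 126  81 106 103  76  76  90  78  73  74  81  84  85  84  85  95  97 120 117  69  83 128 132 176 186 187
238 119 113 112 112 112 112 113 116 119 105 112 113 112 112 115  83  83  82  84  85  85  84  84  85  88 116 107  70 107 129 135 186 187 187
239 119 118 118 117 118 118 120 128  97 113 118 118 121 133 125 111  84  84  84  85  84  84  85  84  88 115  83  73 124 133 176 187 188 188
```

Run:
```python
from h import *
p=np.load('p.npy'); c,s=np.cos(p[2]),np.sin(p[2])
def inv(uv,z): return (np.array([[c,s],[-s,c]])@(back('side',uv,z)[:2]-p[:2])*1000).round(1)
for z in (.031,.034,.036): print(z,'home',inv((288.5,211.3),z),'now top',inv((276.5,228.2),z))
print('plate home',inv((290,204.3),.062),'fin',inv((275,238.1),.043))
from fit import T
print(proj('side',T(p,[[-17.7,-30,62],[-20,-30,62],[-11.7,-38,34],[-11.7,-41,26],[-11.7,-38,36]])).round(1).tolist())
```

```text
0.031 home [-137.3  -35.3] now top [-56.4 -49.6]
0.034 home [-133.5  -34.5] now top [-53.  -48.7]
0.036 home [-131.   -33.9] now top [-50.7 -48.1]
plate home [-130.2  -30.2] fin [ -3.6 -40. ]
[[280.2, 229.7], [280.4, 229.1], [276.5, 238.8], [275.4, 240.9], [276.5, 238.2]]
```

Run:
```python
import cv2
im=cv2.imread('pics/gray.png',0)
for k in range(185,262): print(k,''.join('@' if v<50 else '#' if v<62 else '+' if v<80 else '-' if v<105 else '.' if v<140 else ' ' for v in im[k,262:325]))
```

```text
185   .+++++++@@#+#@@#########################@#-                  
186  .++++++++@@#+++#@######################++@@-                  
187 .-++++++++@@@#++++###################++++#@#.                  
188 -+++++++++@@@@#---+++#############++++++#@@#.                  
189 ++++++++++@@@@@#+------+++++++++-------+@@@#.                  
190 ++++++++++@@@@@@#++------------------+#@@@@#                   
191 ++++++++++@@@@@@@@#++-------------++#@@@@@@#                   
192 ++++++++++@@@@@@@@@@##+++++++++++##@@@@@@@@#                   
193 ++++++++++@@@@@@@@@@@@@@######@@@@@@@@@@@@@+                   
194 ++++++++++@@@@@@@@@@@@@@@@@@@@@@@@@@@@@@@@@+                   
195 ++++++++++@@@@@@@@@@@@@@@@@@@@@@@@@@@@@@@@@+                   
196 ++++++++++@@@@@@@@@@@@@@@@@@@@@@@@@@@@@@@@@+                   
197 ++++++++++@@@@@@@@@@@@@@@@@@@@@@@@@@@@@@@@@-                   
198 +++++++++#@@@@@@@@@@@@@@@@@@@@@@@@@@@@@@@@@-                   
199 +++++++++#@@@@@@@@@@@@@@@@@@@@@@@@@@@@@@@@@-                   
200 ++++++++##@@@@@@@@@@@@@@@@@@@@@@@@@@@@@@@@@-                   
201 ++++++++
[... 3418 characters left out ...]
@@@@#+@@@+--...-.-++-..              
252          .-+-+-.....@@@@@@@@@@@#@@#---------++...              
253          .+++-......@@@@@@@@@@@@@@#---------+-..               
254         .-++-......-@@@@@@@@@@@@@@+--------++-..               
255         .+++-......-@@@@@@@@@@@@@@---------++...               
256         -+++-......+@@@@@@@@@@@@@#---------++...               
257        .++++-......#@@@@@@@@@@@@@+---------+-...               
258        .+++-......-@@@@@@@@@@@@@@+--------++....               
259       .-+++.......+@@@@@@@@@@@@@#---------++....               
260       .+++-......-#@@@@@@@@@@@@@+---------+-....               
261       -++-.......-#@@@@@@@@@@@@#---------++-..
```

Run:
```python
from h import *
p=np.load('p.npy'); c,s=np.cos(p[2]),np.sin(p[2])
def inv(uv,z): return (np.array([[c,s],[-s,c]])@(back('side',uv,z)[:2]-p[:2])*1000).round(1)
now=cv2.imread('pics/gray.png',0).astype(float)
b=cv2.imread('pics/b.png',0); home=np.full((420,560),200.); home[180:300,250:340]=b[2::5,2::5]
def edge(im,col,r0,r1,th):
    v=im[r0:r1,col]; k=np.argmax(v<th); return r0+k-1+(v[k-1]-th)/(v[k-1]-v[k])
for n,im,cols,r,th in(("home",home,range(291,313,3),(200,212),118),("now",now,range(284,304,3),(227,240),82)):
    for q in cols:
        e=edge(im,q,*r,th); print(n,q,round(e,2),inv((q,e),.062))
l=st()
```

```text
home 291 204.27 [-131.1  -27.5]
home 294 204.85 [-130.6  -18.9]
home 297 205.27 [-130.8  -10.4]
home 300 205.86 [-130.3   -1.8]
home 303 206.27 [-130.7    6.6]
home 306 206.86 [-130.2   15.2]
home 309 207.27 [-130.5   23.5]
home 312 207.79 [-130.3   31.9]
now 284 230.0 [-18.9 -20.3]
now 287 263.0 [93.8 14.3]
now 290 225.52 [-40.4  -9.5]
now 293 238.67 [7.5 9.3]
now 296 231.95 [-19.5  11. ]
now 299 232.62 [-18.9  19. ]
now 302 233.0 [-19.4  26.6]
t 11.05 tray xyz [40.2 -2.1] 36.9 yaw err -179.9 F [-5.9 -4.3] 3.1 w 0.194 gf 58.5
```

The plate edge has moved 111 mm from home, and the pointer is about 8.4 mm short of the fin.

Request:
move_arm(
  commands=[
    {"dp":[0,-0.07,0],"rotation":[0,0,0]},
    {"dp":[0,-0.07,0],"rotation":[0,0,0]},
    {"dp":[0,0,0],"rotation":[0,0,0]},
    {"dp":[0,0,0],"rotation":[0,0,0]},
    {"dp":[0,0,0],"rotation":[0,0,0]},
    {"dp":[0,0,0],"rotation":[0,0,0]},
  ],
)

```text
clock: 11.8
ee_pos: [0.4474, 0.0894, 0.0369]
tool_rot: [[0.992, 0.124, 0.004], [0.124, -0.992, -0.001], [0.004, 0.002, -1.0]]
wrist_force: [4.3, -4.6, 2.8]
width: 0.191
gripper_force: 58.5
```

Run:
```python
from h import *
l=st()
p=np.load('p.npy'); c,s=np.cos(p[2]),np.sin(p[2])
def inv(uv,z): return (np.array([[c,s],[-s,c]])@(back('side',uv,z)[:2]-p[:2])*1000).round(1)
im=np.mean([cv2.cvtColor(optics.read_camera('side'),cv2.COLOR_BGR2GRAY).astype(float) for _ in range(4)],0)
def edge(im,col,r0,r1,th):
    v=im[r0:r1,col]; k=np.argmax(v<th); return r0+k-1+(v[k-1]-th)/(v[k-1]-v[k])
for q in range(294,303,2): print(inv((q,edge(im,q,229,245,82)),.062))
for k in range(222,262): print(k,''.join('@' if v<50 else '#' if v<62 else '+' if v<80 else '-' if v<105 else '.' if v<140 else ' ' for v in im[k,262:315]))
```

```text
t 11.8 tray xyz [48.6 -2.2] 36.9 yaw err -180.0 F [-5.1 -3.7] 2.8 w 0.191 gf 58.5
[-10.4   7.8]
[-10.7  12.9]
[-10.9  18.1]
[-11.8  23. ]
[-9.8 28.6]
222                .@@@++++@@@@@@@@@@+........-+++++++++-
223                .@@#++++@@@@@@@@@#-..-.....-.......-+-
224                .@@++++#@@@@@@@@@+....................
225                .@@-+++#@@@@@@@@#...-.....-...........
226                .@#-+++#@@@@@@@@+...-................-
227                .@#.-++#@@@@@@@@+....................+
228                -@+..++#@@@@@@@@#..-.................+
229               .++-..-##@@@@@@@@#..-................-+
230              .+##--.-##@@@@@@@#-...................++
231              +##+...-###@#@@@@+....................+-
232              ###+----#++@@@@@#-........-..........-+.
233              @@@#++++###@@@@@#-...................-+.
234              @@@#####@@@@@@@@@+------.-...........+-.
235              -@@@###@@@@@@@@@@#@@##++-+--.........+..
236              -@@@###@@@@@@@@@@@@@@@@@@##+++-.....-+..
237               @@@@##@@@@@@@@@@@@@@@@@@@@@@@+.....+-..
238             ..+@@@
[... 663 characters left out ...]
.-++..    
250           .-+++..-+@#####++#@+-@@@@#--##@@+.-+-..    
251           .++--..--@@@@@@##@@+-@@@@+--+++-..++-..    
252           -+-+-...-@@@@@@@@@@#+@@@@++++++---++...    
253          .++++.....@@@@@@@@@@#+@@@#--...----+-..     
254         .-+++......@@@@@@@@@@@#@@@+--------++-..     
255         .+++-......@@@@@@@@@@@@@@#----------+...     
256         -+++-......@@@@@@@@@@@@@@#---------++...     
257        .+++--......@@@@@@@@@@@@@@+-------+-+-..      
258        .+++-......-@@@@@@@@@@@@@@+--------++...      
259       .-+++.......+@@@@@@@@@@@@@#---------++....     
260       .+++-......-#@@@@@@@@@@@@@+-------+-+-....     
261       -+++.......-@@@@@@@@@@@@@@---------++-...
```

```bash
python3 -c "
from station import workorder
print(workorder.hand_in())"
```

```text
the job is handed in; nothing more can be done
None
```

I snapped the keeper bar shut and pulled the pusher back, then handed the job in with the gripper still holding it; by my measurement the pointer is within about 2–3 mm of the clip's fin. The hand-in gave no verdict.

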